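# Back off the centre pin and clamp a cake in the puncture cell

## Task

The puncture cell's pin was left wound down: wind it fully up to its stop with the small inner knob, without turning the big collar under it. Then, leaving the inner knob alone, turn the collar clockwise until you feel the hold-down foot meet the cake in the middle nest, and 25 to 30 degrees more to clamp the cake firmly without crushing it. Let go, and leave everything else on the bench as it stands.

Things in the scene. Friction and masses are not known exactly. Their poses are not given: they have to be found in the camera images.
- cell: puncture cell, a heavy grey stand fixed on the bench: plate 156x216 mm, 18 mm high, with three cakes in a row, a steel post behind, and an arm carrying a head over the middle cake. Two concentric knobs sit on top of the head, the highest parts of the cell (about 205 mm). Origin: under the knobs' axis at bench level; x from the front to the post, y along the row of cakes, z up.
- collar_mid (a point): on the knobs' upright axis, half-way up the collar: the large lower knob, a knurled aluminium cylinder 52 mm across and 18 mm tall (9 mm above and below this point). It stays at this height as it turns. Axes as the cell's.
- neck_mid (a point): on the same axis, middle of the plain neck under the collar, 30 mm across and 16 mm tall; the arm and the head (48 mm across) begin 8 mm below this point and fingertips must stay above them.
- pin_knob_mid (a point): on the same axis, half-way up the small inner knob: a knurled aluminium cylinder 26 mm across and 22 mm tall (11 mm above and below this point), carried above the collar on a 12 mm spindle. At the start a gap of 18 to 21 mm parts it from the collar's top. The spindle goes round with the collar and sinks through it, 6 mm per rad, as the collar is turned clockwise.
- pin_knob (a joint): angle of the inner knob relative to the collar, rad; 0 is pin fully up, a hard stop. Grows clockwise from above, lowering the pin 6.3 mm per rad. Starts at 1.0 to 1.3 (pin 1 to 3 mm out below the foot). Drag about 0.05 N m; more than 0.34 N m at the stop drags the collar round with it. Fully up means 0.1 or less, the collar having turned by less than 0.16 rad.
- collar (a joint): angle of the collar, rad, 0 to 3.5; grows clockwise from above, lowering foot and pin together 6 mm per rad. Starts at 0.25 to 0.6. Steady drag about 0.34 N m; stays where it is left. When the foot meets the cake, 0.5 to 2.7 rad from the start, the torque steps up by 0.12 N m within 0.2 rad, then grows 0.28 N m per rad. Clamped right: 0.32 to 0.66 rad past first touch.
- foot: hold-down foot under the head: a steel disc 42 mm across, 8 mm thick, on the knobs' axis; this point is the centre of its underside, z up. It goes down with the collar. A preloaded spring cushions it (20 N, then 8 N per mm), so that once on the cake it stops while the collar turns on. Clamped right is 27 to 45 N; more than 56 N crushes the cake.
- pin: blunt steel pin, 6 mm across, in the bore of the foot; this point is its tip, z up. Fully up, the tip is 5.5 mm inside the foot; the clamped foot gives way upward by 1 to 3 mm, so the pin then stays clear of the cake.
- nest_mid (a point): middle nest on the plate, on the knobs' axis, where the cake to be clamped stands. The three cakes are 44 to 56 mm across and differ in height, 27 to 37 mm; which one stands in the middle changes.
- beaker_mid (a point): beaker, 79x87x100 mm, standing on the bench, a bystander; this point is half-way up.
- cup_mid (a point): small white plastic cup lying on its side, 91x71x71 mm, a bystander; this point is its middle.

How it is judged:
By the outcome, as a careful person would: the job done as asked, in the order asked, and still so for the second after the job is handed in, with the robot touching nothing.
It also fails if it takes over 72 s, if anything falls off the work surface, if the arm or the gripper's body presses on something with over 40 N, if the wrist force passes 120 N, or if a joint passes its speed limit or range.

## Robot

A 6-joint arm with a two-finger parallel gripper is mounted at the origin on a cart in front of the work surface, level with it; the furniture and walls round the work are solid. World frame = base frame: x ahead of the robot, y to its left, z up, the work surface at z = 0. Lengths are in m, angles in degrees, forces in N, time in s.
With the tool pointing down it reaches from about 0.4 to 0.825 m from the base axis. Payload 7 kg.
Tool frame: the origin (TCP) lies at the very end of the fingers, on their centre line; the grasp point (between the pads) lies 19 mm behind it; y points along the fingers, x is the direction in which the jaws open and shut, and the axes are right-handed (so a half turn about y gives the same grasp; the last joint's range is limited). The gripper opens to 88 mm and grips with 3 to 60 N. Pads are 19 mm wide; open, the fingers measure 130 mm over their backs; the gripper's body (78 mm by 193 mm) begins 47 mm behind the grasp point.
Start: joints at [-51.045, 20.546, 0.682, 0, -70.136, -16.507], TCP at [0.258, -0.624, 0.195] pointing down, gripper open.
Joint ranges: [-176.03, 176.03], [-82.01, 121.73], [-58.28, 71.71], [-173.87, 95.51], [-174.79, -0.11], [-173.66, 173.66]. Speed limits (degrees/s): [136.94, 136.94, 172.46, 180, 180, 180].

## Interface

Orientations are given as [roll, pitch, yaw] about the fixed x, y, z axes, in that order (R = Rz(yaw) Ry(pitch) Rx(roll)).
In Python, from plant import ctrl gives the robot as it stands.
- The arm moves only by the shell command python3 -m crank 'ROWS'. ROWS is JSON, a list that holds one entry, the list of rows, each a list of 5 numbers: the closure, from -1 (fully open) to 1 (shut), then the shift along the tool's x, y, z in mm, then the turn about the tool's y in rad. In form: [[[claw, x, y, z, turn], ...]]. A call has 1 to 12 rows; each row is the pose to reach, as a shift and turn from the pose commanded when the call began, along the tool's axes at that moment; what a row does not reach only later rows make up. A row lasts 1/8 s, in which the tool goes at most 62.5 mm and 10.7 degrees, less where a joint would pass 70% of its speed; a pose out of reach is approached as far as the arm can. A call with a gripper value outside its range is refused whole. The fingers move at their own pace and stop on an object; the grip force is fixed at half the most. Time passes only in rows, so rows that repeat a pose let the fingers close. It gives the time, the measured TCP pose, the force and the opening at its end, in the units of the state.
- ctrl.get_obs(): the state, without advancing time (a new reading comes with each control period).
- ctrl.snapshot(name): name is "side" or "top" or "wrist"; returns the picture (400x640x3 uint8, red, green, blue); there is no depth.
- ctrl.camera_model(name): a dict with "fx", "fy", "cx", "cy" (pixels), "dist_coeffs" ([k1, k2, p1, p2, k3] as OpenCV has them; the pictures are not rectified), "origin" and "orientation" of the camera in the world; the wrist camera has in their place "hand_eye" (4x4, takes a point from camera to tool coordinates, whose origin is the TCP and whose axes are the tool frame's). Camera axes: x right, y down, z forward; pixel columns grow to the right and rows downward; lengths in m; the calibration is good to about 2 mm. A picture is of the moment at which its call begins: read the wrist's pose just before it. camera_model takes no time and is no camera call.
- ctrl.close_job(): hands the job in, once; it reports no verdict.
Trained networks look in the newest picture that a camera, given by its name, has taken for a name from the list of things; names that differ only in an ending like _2 or _b are one class to them, and where a whole thing is asked for, a point or a joint stands for the part that bears it (a point fixed in the world has none). Each returns a list of dicts, best first, with "confidence" (0 to 1); they miss things now and then, are a little off and sometimes report something else, mostly with a low value. They report only what shows in the picture. A call takes as long as a camera call.
- ctrl.find_in(camera, name): "extent" ([left, top, width, height] in pixels, round what is visible of it).
The state is a dict: "clock": time; "joint_pos": joint angles; "qvel": joint speeds; "tau": joint torques, N m; "tool_pos": TCP position; "orientation": TCP orientation; "force": force on the tool from outside, world axes, zero at the start; "moment": the same for the moment, N m; "opening": finger opening in m.
Only numpy, scipy, OpenCV 4.12 (cv2) and the standard library are available. Lean on these libraries where they do the work, as an engineer would, in place of code of your own. Each camera call takes 0.05 s, during which the arm holds its last target.

## Working session

There is one attempt and no reset: what is moved stays moved. The work goes in short steps, Python scripts to look and compute and a shell command to move; the robot and the scene stay as the last step left them, time stands still between calls to the robot, and variables do not carry over. Pictures are saved under pics/ and viewed, and the job is handed in when it is done.

```bash
ls; mkdir -p pics
python3 - <<'E'
from plant import ctrl
import cv2, numpy as np
np.set_printoptions(precision=4,suppress=True)
print(ctrl.get_obs())
for n in ["side","top","wrist"]:
    print(n,ctrl.camera_model(n))
for n in ["side","top","wrist"]:
    im=ctrl.snapshot(n); cv2.imwrite(f"pics/{n}0.png",im[:,:,::-1])
    for k in ["cell","collar_mid","pin_knob_mid","beaker_mid","cup_mid"]:
        r=ctrl.find_in(n,k)
        print(n,k,r[:2])
E
```

```text
pics
{'clock': 0.0, 'joint_pos': array([-51.0444,  20.5921,   0.6345,  -0.0217, -70.1357, -16.5079]), 'qvel': array([-0.0864,  0.0227, -0.0055,  0.0095, -0.024 , -0.0199]), 'tau': array([ -0.0013, -58.2716,  29.3061,   6.997 ,   0.0069,  -0.0002]), 'tool_pos': array([ 0.2575, -0.6234,  0.1938]), 'orientation': array([-89.993 ,  -0.0952, 112.4404]), 'force': array([0.1011, 0.1936, 0.0244]), 'moment': array([-0.0575, -0.0078,  0.0081]), 'opening': 0.08735658087974929}
side {'fx': 383.6141304683409, 'fy': 383.6141304683409, 'cx': 318.1690295493609, 'cy': 196.78594821125378, 'dist_coeffs': array([0.0201, 0.    , 0.    , 0.    , 0.    ]), 'origin': array([ 0.4813, -0.4424,  0.5997]), 'orientation': array([-121.9231,    1.1366,   -5.1712])}
top {'fx': 487.4755192040433, 'fy': 487.4755192040433, 'cx': 316.23722457241, 'cy': 201.3087950245093, 'dist_coeffs': array([0.0112, 0.    , 0.    , 0.    , 0.    ]), 'origin': array([0.4553, 0.2464, 1.1538]), 'orientation': array([-175.2314,   -0.65  ,  -88.5713])}
wrist {'fx': 298.39529389751607, 'fy': 298.39529389751607, 'cx': 321.0700206265485, 'cy'
[... 550 characters left out ...]
179.8, 30.9, 47.4], 'confidence': 0.71}]
side cup_mid [{'extent': [261.0, 188.4, 29.6, 34.8], 'confidence': 0.71}]
top cell [{'extent': [325.1, 189.8, 96.5, 75.7], 'confidence': 0.98}]
top collar_mid [{'extent': [328.2, 186.2, 92.6, 76.7], 'confidence': 0.71}]
top pin_knob_mid [{'extent': [379.4, 226.7, 12.9, 13.1], 'confidence': 0.65}]
top beaker_mid [{'extent': [237.0, 123.2, 34.7, 40.3], 'confidence': 0.76}, {'extent': [198.2, 235.1, 42.6, 34.4], 'confidence': 0.31}]
top cup_mid [{'extent': [196.5, 236.4, 43.6, 33.1], 'confidence': 0.84}, {'extent': [326.6, 190.0, 93.8, 73.1], 'confidence': 0.34}]
wrist cell []
wrist collar_mid []
wrist pin_knob_mid []
wrist beaker_mid []
wrist cup_mid []
```

View pics/side0.png

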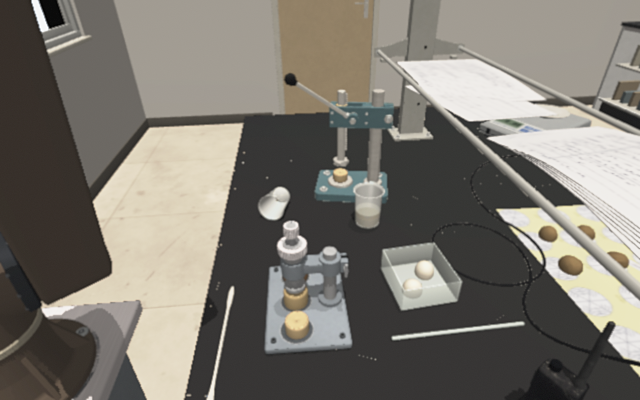

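View pics/top0.png

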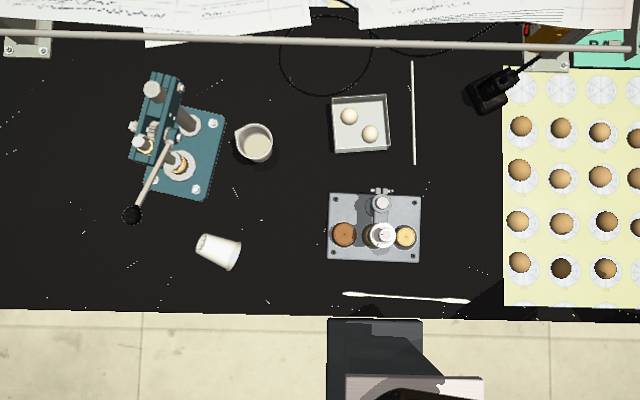

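Run:
```python
import cv2
a=cv2.imread('pics/side0.png')[200:370,230:400]; b=cv2.imread('pics/top0.png')[170:290,310:440]
cv2.imwrite('pics/sc0.png',cv2.resize(a,None,fx=3.5,fy=3.5,interpolation=cv2.INTER_CUBIC))
cv2.imwrite('pics/tc0.png',cv2.resize(b,None,fx=4.5,fy=4.5,interpolation=cv2.INTER_CUBIC))
```

```text
(no output)
```

View pics/sc0.png

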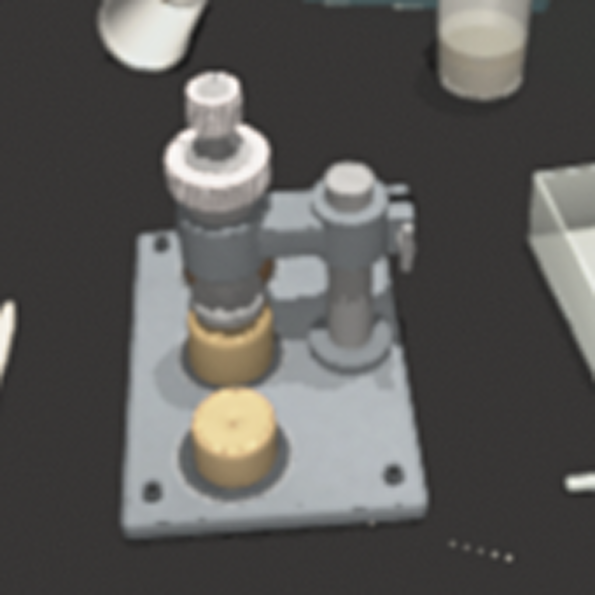

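View pics/tc0.png

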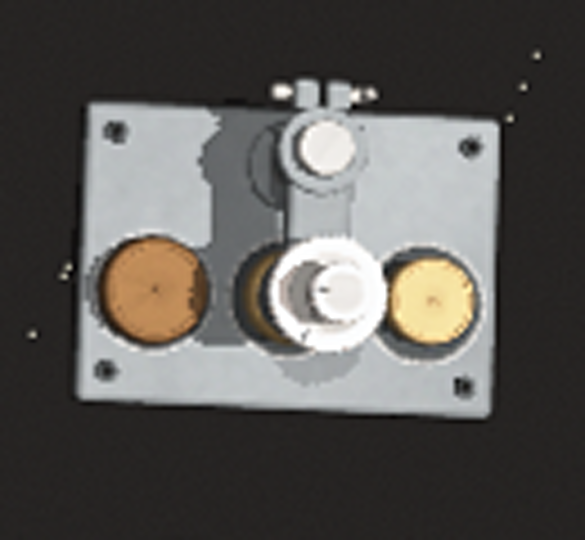

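```bash
cat > h.py <<'E'
import cv2, numpy as np
from scipy.spatial.transform import Rotation as R
from scipy.optimize import least_squares
from plant import ctrl
np.set_printoptions(precision=4,suppress=True)
def cam(n,obs=None):
    m=ctrl.camera_model(n)
    K=np.array([[m['fx'],0,m['cx']],[0,m['fy'],m['cy']],[0,0,1]])
    if n=='wrist':
        o=obs or ctrl.get_obs()
        T=np.eye(4);T[:3,:3]=R.from_euler('xyz',o['orientation'],degrees=True).as_matrix();T[:3,3]=o['tool_pos']
        T=T@m['hand_eye'];Rm=T[:3,:3];t=T[:3,3]
    else: Rm=R.from_euler('xyz',m['orientation'],degrees=True).as_matrix();t=m['origin']
    return K,m['dist_coeffs'],Rm,t
def proj(c,P):
    K,d,Rm,t=c
    return cv2.projectPoints(np.atleast_2d(P).astype(float),R.from_matrix(Rm.T).as_rotvec(),-Rm.T@t,K,d)[0][:,0]
def ray(c,uv):
    K,d,Rm,t=c
    p=cv2.undistortPoints(np.array([[uv]],float),K,d)[0,0]
    return t,Rm@np.array([*p,1])
def onz(c,uv,z):
    t,r=ray(c,uv); return t+r*(z-t[2])/r[2]
def tri(obs):
    f=lambda X: np.concatenate([(proj(c,X)[0]-uv) for c,uv in obs])
    s=least_squares(f,[0.5,0.1,0.2]); return s.x,s.fun
E
python3 - <<'E'
from h import *
s,t=cam('side'),cam('top')
print(tri([(s,(291.1,225.1)),(t,(385.6,234.9))]))
print(tri([(s,(292.3,247.1)),(t,(383.1,235.1))]))
print(onz(t,(385.6,234.9),.205),onz(t,(383.1,235.1),.164))
for z in(.205,):print(onz(s,(291.1,225.1),z))
# plate corners z=.018 : crop -> px
for c in [(88,103),(500,121),(490,417),(79,400)]:
    print(onz(t,(310+c[0]/4.5,170+c[1]/4.5),.018))
# post top centre
print(onz(t,(310+326/4.5,170+148/4.5),.16), onz(t,(310+326/4.5,170+148/4.5),.14))
o=ctrl.get_obs();M=R.from_euler('xyz',o['orientation'],degrees=True).as_matrix();print(M)
E
```

```text
(array([0.4741, 0.1012, 0.2056]), array([-0.67  ,  0.0613,  0.0004, -0.7519]))
(array([0.4739, 0.0991, 0.1583]), array([-0.4126,  0.0375, -0.0002, -0.4699]))
[0.4727 0.1011 0.205 ] [0.4729 0.0999 0.164 ]
[0.4753 0.1021 0.205 ]
[0.5709 0.2052 0.018 ]
[ 0.5671 -0.0097  0.018 ]
[ 0.4139 -0.0056  0.018 ]
[0.4173 0.2063 0.018 ]
[0.5387 0.1015 0.16  ] [0.5404 0.0986 0.14  ]
[[-0.3819  0.     -0.9242]
 [ 0.9242 -0.0001 -0.3819]
 [-0.0001 -1.     -0.    ]]
```

Run:
```python
from h import *
s,t=cam('side'),cam('top')
print('post',tri([(s,(330,252)),(t,(382.4,202.9))]))
o=ctrl.get_obs();M=R.from_euler('xyz',o['orientation'],degrees=True).as_matrix()
print(M.T@(np.array([.474,.1005,.30])-o['tool_pos'])*1000)
```

```text
post (array([0.5418, 0.0987, 0.1406]), array([-0.6049,  0.0745,  0.0421, -0.6919]))
[ 586.8624 -105.2382 -476.4967]
```

```bash
python3 -m crank '[[[-1,0,-60,0,0],[-1,0,-105,0,0],[-1,590,-105,-477,0],[-1,590,-105,-477,0],[-1,590,-105,-477,0],[-1,590,-105,-477,0],[-1,590,-105,-477,0],[-1,590,-105,-477,0],[-1,590,-105,-477,0],[-1,590,-105,-477,0],[-1,590,-105,-477,0],[-1,590,-105,-477,0]]]'
python3 -c "
from h import *;print(ctrl.get_obs())"
```

```text
clock: 2.4
tool_pos: [0.4354, -0.0225, 0.3004]
orientation: [-90.1, 0.0, 112.5]
force: [2.1, -0.1, 0.4]
opening: 0.0876
{'clock': 2.4, 'joint_pos': array([ 23.1476,  -6.1655, -16.9434,   0.0079, -79.1218, -90.6749]), 'qvel': array([ 59.9972,   9.695 ,   8.0109,   0.1847,   1.4705, -59.5686]), 'tau': array([ -6.1524, -24.6841,  29.3912,   6.9806,  -0.3368,   1.6408]), 'tool_pos': array([ 0.4354, -0.0225,  0.3004]), 'orientation': array([-90.1003,   0.0066, 112.4742]), 'force': array([ 2.1253, -0.1388,  0.4238]), 'moment': array([-0.0889, -0.2544, -0.0839]), 'opening': 0.08757591517776146}
```

Run:
```python
from h import *
o=ctrl.get_obs();M=R.from_euler('xyz',o['orientation'],degrees=True).as_matrix()
print(M.T@(np.array([.474,.1005,.30])-o['tool_pos'])*1000)
```

```text
[ 98.9128   0.545  -82.6583]
```

```bash
python3 -m crank '[[[-1,85,0,-70,0],[-1,85,0,-70,0],[-1,85,0,-70,0],[-1,85,0,-70,0]]]'
python3 - <<'E'
from h import *
o=ctrl.get_obs();im=ctrl.snapshot('wrist');cv2.imwrite('pics/w1.png',im[:,:,::-1])
print(o['tool_pos'],o['orientation'],o['joint_pos'])
for k in ['pin_knob_mid','collar_mid']:print(k,ctrl.find_in('wrist',k)[:2])
c=cam('wrist',o)
for z in(.205,.183,.164,.146):print(z,proj(c,[.474,.1005,z]))
E
```

```text
clock: 2.9
tool_pos: [0.4673, 0.0806, 0.2997]
orientation: [-90.0, 0.0, 112.5]
force: [0.8, -0.3, -1.0]
opening: 0.0877
[0.4673 0.0806 0.2997] [-89.9816   0.0055 112.49  ] [  33.6474   -1.9855  -13.2414    0.0018  -78.7632 -101.1578]
pin_knob_mid [{'extent': [322.0, 162.6, 30.8, 53.7], 'confidence': 0.79}]
collar_mid [{'extent': [250.4, 109.3, 155.4, 144.8], 'confidence': 0.84}]
0.205 [[336.0076 205.801 ]]
0.183 [[335.0458 199.1951]]
0.164 [[334.31   194.1455]]
0.146 [[333.6815 189.8342]]
```

View pics/w1.png

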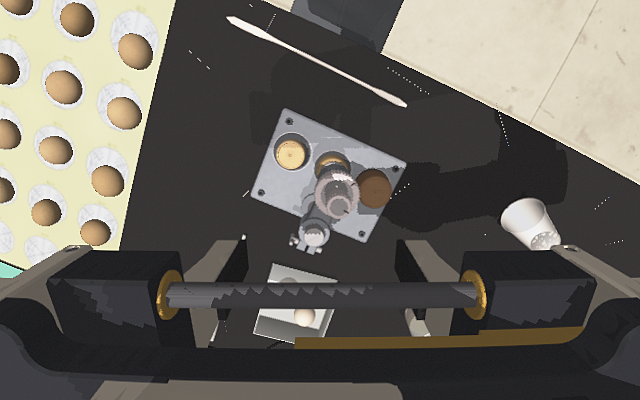

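Run:
```python
import cv2
a=cv2.imread('pics/w1.png')[150:270,270:410]
cv2.imwrite('pics/w1c.png',cv2.resize(a,None,fx=5,fy=5,interpolation=cv2.INTER_CUBIC))
```

```text
(no output)
```

View pics/w1c.png

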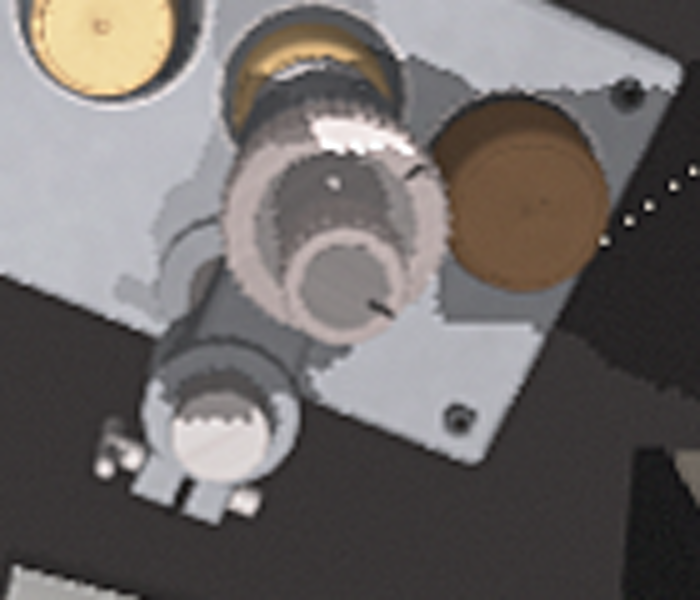

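```bash
python3 -m crank '[[[-1,0,0,0,0],[-1,0,0,0,0],[-1,0,0,0,0]]]'
python3 - <<'E'
from h import *
o=ctrl.get_obs();print(o['tool_pos'],o['joint_pos'][5],o['qvel'],o['moment'])
M=R.from_euler('xyz',o['orientation'],degrees=True).as_matrix()
im=ctrl.snapshot('wrist');cv2.imwrite('pics/w2.png',im[:,:,::-1])
c=cam('wrist',o);print(onz(c,(339,207),.205),onz(c,(337,194),.162))
print(M.T@(np.array([.473,.1028,.24])-o['tool_pos'])*1000)
a=im[150:270,270:410,::-1]
cv2.imwrite('pics/w2c.png',cv2.resize(a,None,fx=5,fy=5,interpolation=cv2.INTER_CUBIC))
E
```

```text
clock: 3.42
tool_pos: [0.4675, 0.0804, 0.2998]
orientation: [-90.0, -0.0, 112.4]
force: [0.9, 1.2, -0.2]
opening: 0.0877
[0.4675 0.0804 0.2998] -101.18732996499237 [ 0.2245  0.1324  0.1197 -0.0553 -0.0569 -0.0087] [ 0.0143  0.0314 -0.0201]
[0.4743 0.1036 0.205 ] [0.4735 0.1034 0.162 ]
[ 18.5909  59.8491 -13.5926]
```

View pics/w2c.png

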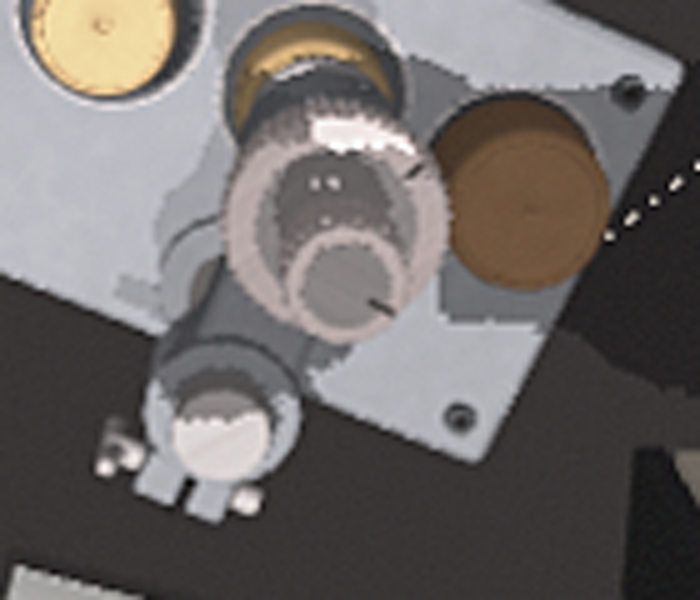

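```bash
python3 -m crank '[[[-1,19,30,-14,0],[-1,19,60,-14,0],[-1,19,60,-14,0],[-1,19,60,-14,0]]]'
python3 - <<'E'
from h import *
o=ctrl.get_obs();print(o['tool_pos'],o['joint_pos'][5],o['moment'])
im=ctrl.snapshot('wrist')
a=im[110:270,230:410,::-1]
c=cam('wrist',o);print(proj(c,[[.474,.1025,.205],[.474,.1035,.205],[.474,.1025,.163]]))
cv2.imwrite('pics/w3c.png',cv2.resize(a,None,fx=4,fy=3.7,interpolation=cv2.INTER_CUBIC))
E
```

```text
clock: 3.98
tool_pos: [0.4739, 0.1036, 0.241]
orientation: [-90.1, 0.0, 112.5]
force: [0.5, -0.4, -0.1]
opening: 0.0878
[0.4739 0.1036 0.241 ] -103.2195161375839 [ 0.0694 -0.0262  0.0616]
[[318.7658 212.765 ]
 [319.9137 213.2111]
 [319.1339 197.2426]]
```

View pics/w3c.png

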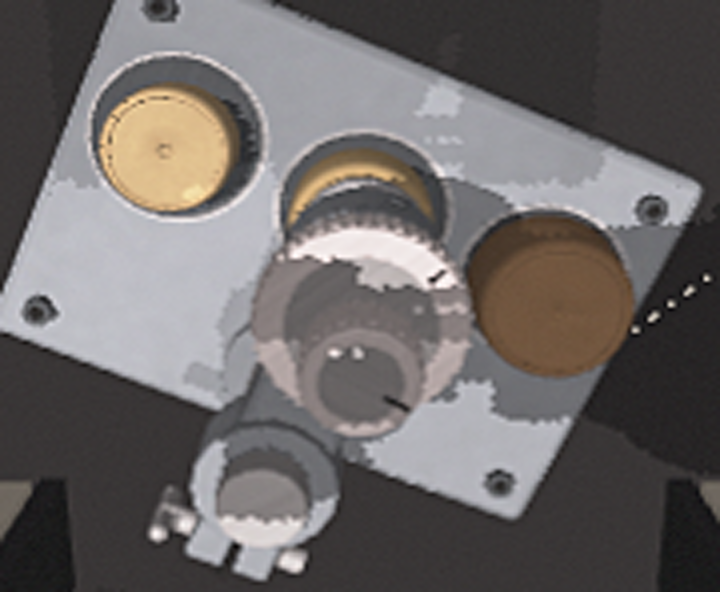

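```bash
python3 -m crank '[[[-1,0.5,30,0,0],[-1,0.5,64,0,0],[-1,0.5,64,0,0],[1,0.5,64,0,0],[1,0.5,64,0,0],[1,0.5,64,0,0]]]'
python3 -c "
from h import *;o=ctrl.get_obs();print(o['tool_pos'],o['moment'],o['force'],o['opening'])"
```

```text
clock: 4.78
tool_pos: [0.4735, 0.1044, 0.1768]
orientation: [-90.1, -0.0, 112.5]
force: [0.7, -0.8, 0.3]
opening: 0.0629
[0.4735 0.1044 0.1768] [-0.0017 -0.0051 -0.0123] [ 0.6719 -0.7535  0.2631] 0.06292327434420927
```

```bash
python3 -m crank '[[[1,0,0,0,0],[1,0,0,0,0],[1,0,0,0,0],[1,0,0,0,0],[1,0,0,0,0]]]'
python3 -c "
from h import *;o=ctrl.get_obs();print(o['tool_pos'],o['moment'],o['force'],o['opening'])"
```

```text
clock: 5.4
tool_pos: [0.473, 0.104, 0.1757]
orientation: [-90.0, 0.0, 112.4]
force: [0.3, -0.2, 0.1]
opening: 0.0133
[0.473  0.104  0.1757] [ 0.0051 -0.0029  0.071 ] [ 0.3477 -0.243   0.0905] 0.013298608766528114
```

Run:
```python
from h import *
o=ctrl.get_obs();print(o['opening'])
im=ctrl.snapshot('wrist')
cv2.imwrite('pics/w4.png',im[:,:,::-1])
im=ctrl.snapshot('side')
cv2.imwrite('pics/s4.png',cv2.resize(im[150:330,220:400,::-1],None,fx=3.3,fy=3.3,interpolation=cv2.INTER_CUBIC))
```

```text
0.013298608766528114
```

View pics/w4.png

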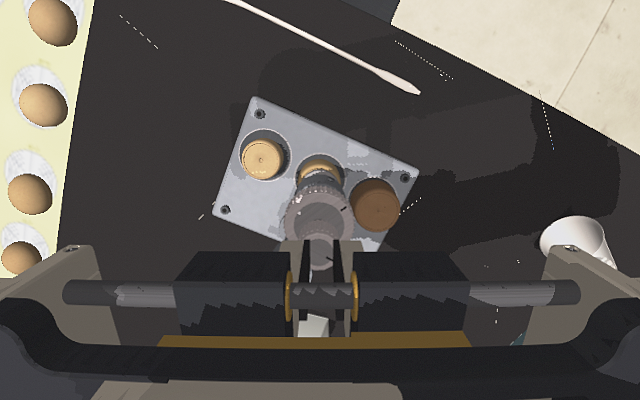

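View pics/s4.png

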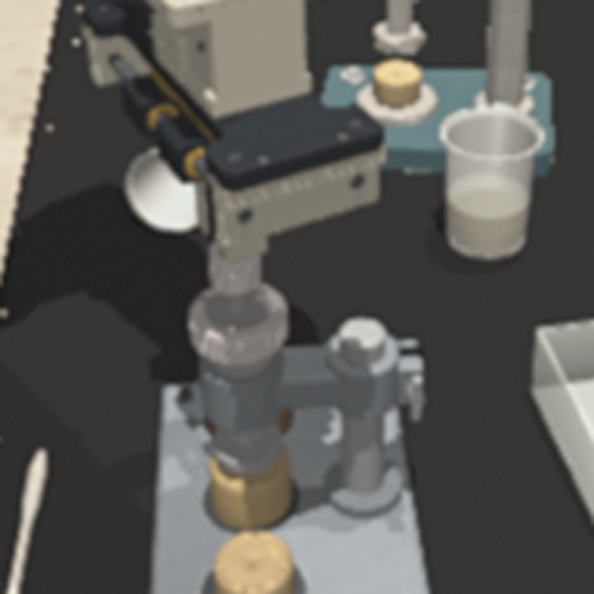

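Run:
```python
from h import *
o=ctrl.get_obs();print(o['opening'],o['force'],o['moment'])
a=cv2.imread('pics/w4.png')[170:350,240:400]
cv2.imwrite('pics/w4c.png',cv2.resize(a,None,fx=4,fy=3.3,interpolation=cv2.INTER_CUBIC))
c=cam('wrist',o);print(proj(c,[[.4735,.104,.205],[.4735,.104,.183],[.4735,.104,.176]]))
```

```text
0.005173675056119142 [ 0.3138 -0.1877 -0.4227] [-0.0498 -0.0233  0.0318]
[[319.3117 251.6563]
 [319.5088 236.2271]
 [319.5633 231.9694]]
```

View pics/w4c.png

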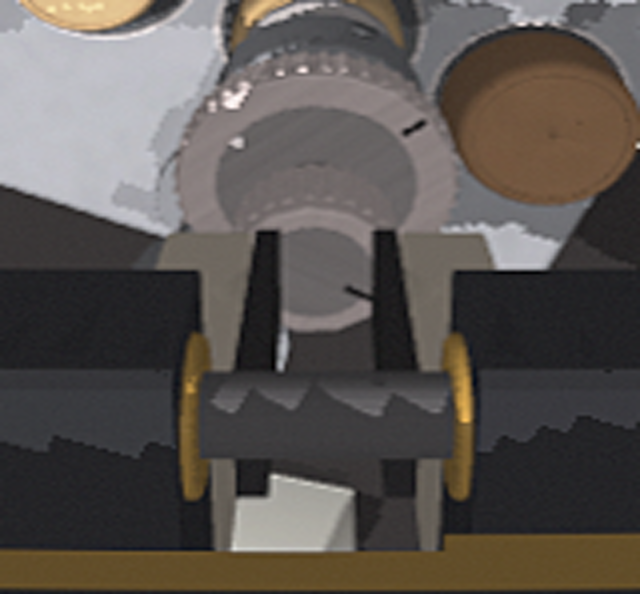

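Run:
```python
from h import *
o=ctrl.get_obs();print(o['tool_pos'],o['opening'])
M=R.from_euler('xyz',o['orientation'],degrees=True).as_matrix()
pts=np.array([[0,0,0],[.0,0,.0095],[0,0,-.0095],[0,-.019,0],[0,-.03,0],[.013,-.03,0]])
W=o['tool_pos']+pts@M.T
print(proj(cam('wrist',o),W)); p=proj(cam('side'),W);print(p,(p-[220,150])*3.3)
im=ctrl.snapshot('side');b=im[180:270,250:340,::-1]
cv2.imwrite('pics/s5.png',cv2.resize(b,None,fx=6,fy=6,interpolation=cv2.INTER_CUBIC))
```

```text
[0.473  0.1041 0.1757] 0.005173675056119142
[[319.9137 231.2472]
 [319.9061 218.4264]
 [319.9213 243.6915]
 [319.7908 243.4259]
 [319.7084 251.5975]
 [341.5139 251.6029]]
[[290.7313 237.7977]
 [285.85   239.4084]
 [295.5601 236.2045]
 [290.1127 229.2516]
 [289.7459 224.1877]
 [286.7576 220.4118]] [[233.4132 289.7323]
 [217.305  295.0476]
 [249.3484 284.4748]
 [231.3719 261.5303]
 [230.1614 244.8195]
 [220.2999 232.3589]]
```

View pics/s5.png

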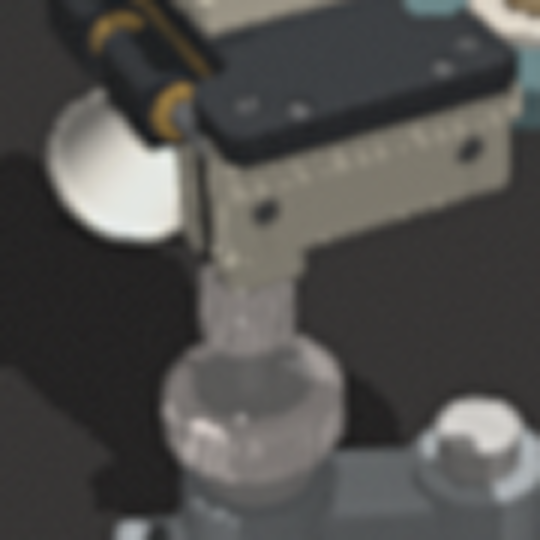

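```bash
python3 -m crank '[[[-1,0,0,0,0],[-1,0,-10,0,0],[-1,0,-60,0,0],[-1,0,-80,0,0],[-1,0,-80,0,0],[-1,0,-80,0,0]]]'
python3 - <<'E'
from h import *
o=ctrl.get_obs();print(o['tool_pos'],o['opening'])
M=R.from_euler('xyz',o['orientation'],degrees=True).as_matrix()
pts=np.array([[0,0,0],[0,-.019,0],[0.0,-.066,0]])
W=o['tool_pos']+pts@M.T
p=proj(cam('side'),W);print(p,(p-[220,120])*4)
im=ctrl.snapshot('side');
b=im[120:260,220:400,::-1]
cv2.imwrite('pics/s6.png',cv2.resize(b,None,fx=4,fy=4,interpolation=cv2.INTER_CUBIC))
E
```

```text
clock: 6.3
tool_pos: [0.4726, 0.104, 0.2554]
orientation: [-90.0, -0.0, 112.4]
force: [0.1, -0.2, -0.4]
opening: 0.0571
[0.4726 0.104  0.2554] 0.057114298648695154
[[287.7832 200.2326]
 [287.0798 190.5263]
 [285.2358 165.1356]] [[271.1329 320.9304]
 [268.319  282.1054]
 [260.9431 180.5426]]
```

View pics/s6.png

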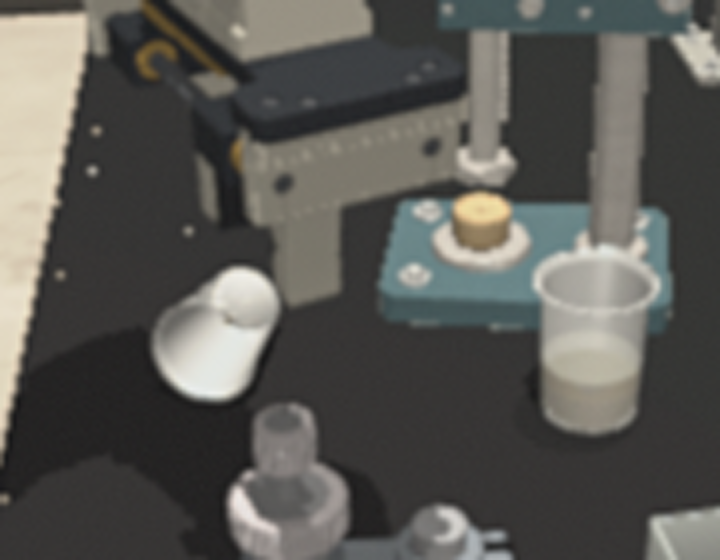

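```bash
python3 -m crank '[[[-1,0,40,-1,0],[-1,0,80,-1,0],[-1,0,88,-1,0],[-1,0,88,-1,0],[-1,0,88,-1,0]]]'
python3 - <<'E'
from h import *
o=ctrl.get_obs();print(o['tool_pos'],o['opening'],o['force'])
im=ctrl.snapshot('wrist');cv2.imwrite('pics/w7.png',cv2.resize(im[170:350,200:440,::-1],None,fx=3,fy=3,interpolation=cv2.INTER_CUBIC))
im=ctrl.snapshot('side');
b=im[150:270,230:370,::-1]
cv2.imwrite('pics/s7.png',cv2.resize(b,None,fx=4.5,fy=4.5,interpolation=cv2.INTER_CUBIC))
E
```

```text
clock: 6.98
tool_pos: [0.4749, 0.1049, 0.1692]
orientation: [-90.1, 0.0, 112.5]
force: [-1.2, 1.5, -0.1]
opening: 0.0877
[0.4749 0.1049 0.1692] 0.08774468313331081 [-1.175   1.4845 -0.0664]
```

View pics/w7.png

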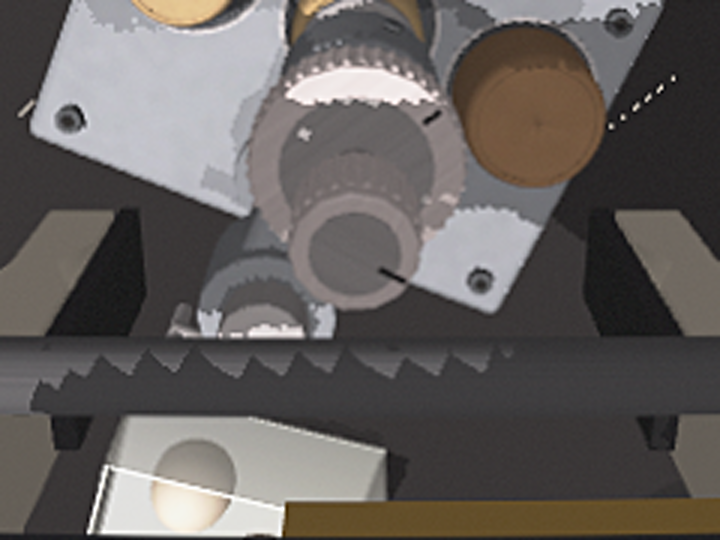

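View pics/s7.png

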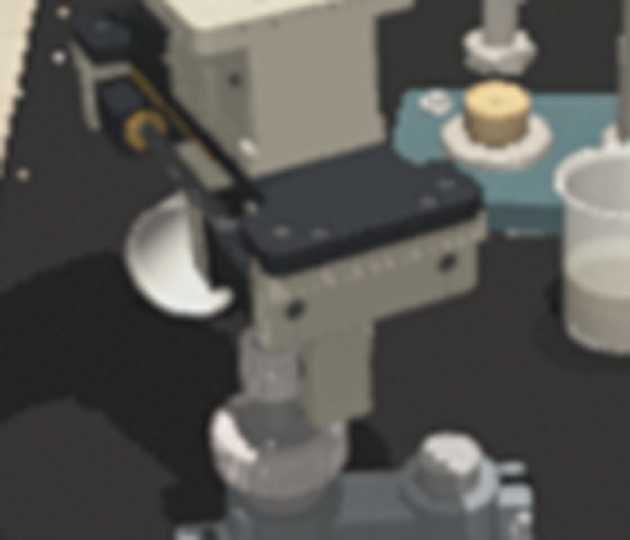

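Run:
```python
from h import *
for z in (.165,.175,.185,.195,.205):print(z,proj(cam('side'),[.4997,.045,z]),proj(cam('side'),[.4955,.054,z]))
o=ctrl.get_obs();print(o['tool_pos'])
M=R.from_euler('xyz',o['orientation'],degrees=True).as_matrix()
pts=np.array([[x,y,z] for x in(-.044,.044) for y in (0,-.015,-.03) for z in(.0095,-.0095)])
print(np.c_[pts*1000,(proj(cam('wrist',o),o['tool_pos']+pts@M.T)-[200,170])*3])
```

```text
0.165 [[308.0616 263.4299]] [[305.2315 260.0476]]
0.175 [[307.8594 258.8733]] [[305.0086 255.5158]]
0.185 [[307.6538 254.2416]] [[304.7819 250.9101]]
0.195 [[307.4447 249.5329]] [[304.5515 246.2288]]
0.205 [[307.232  244.7452]] [[304.3171 241.4697]]
[0.4747 0.1049 0.1691]
[[-44.       0.       9.5    166.4056 145.002 ]
 [-44.       0.      -9.5    172.019  220.6263]
 [-44.     -15.       9.5    151.6456 170.744 ]
 [-44.     -15.      -9.5    158.1802 251.0142]
 [-44.     -30.       9.5    134.5307 200.6358]
 [-44.     -30.      -9.5    142.2276 286.0981]
 [ 44.       0.       9.5    553.0951 145.316 ]
 [ 44.       0.      -9.5    547.5677 220.9492]
 [ 44.     -15.       9.5    567.2856 171.0897]
 [ 44.     -15.      -9.5    560.8624 251.3703]
 [ 44.     -30.       9.5    583.7418 201.0206]
 [ 44.     -30.      -9.5    576.1892 286.4954]]
```

```bash
python3 -m crank '[[[-1,0,12,0,0],[-1,0,22,0,0],[-1,0,22,0,0]]]'
python3 - <<'E'
from h import *
o=ctrl.get_obs();print(o['tool_pos'],o['opening'],o['force'],o['moment'])
im=ctrl.snapshot('wrist');cv2.imwrite('pics/w8.png',cv2.resize(im[170:350,200:440,::-1],None,fx=3,fy=3,interpolation=cv2.INTER_CUBIC))
im=ctrl.snapshot('side');
b=im[150:270,230:370,::-1]
cv2.imwrite('pics/s8.png',cv2.resize(b,None,fx=4.5,fy=4.5,interpolation=cv2.INTER_CUBIC))
E
```

```text
clock: 7.45
tool_pos: [0.4732, 0.104, 0.1446]
orientation: [-89.9, 0.0, 112.4]
force: [0.8, 0.1, 0.2]
opening: 0.0878
[0.4732 0.104  0.1446] 0.08775676227201122 [0.8435 0.1083 0.2174] [-0.0046  0.0077  0.0617]
```

View pics/w8.png

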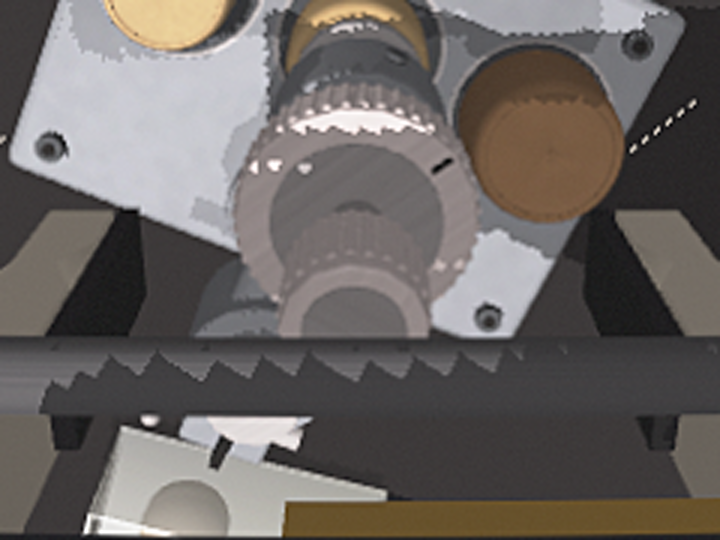

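View pics/s8.png

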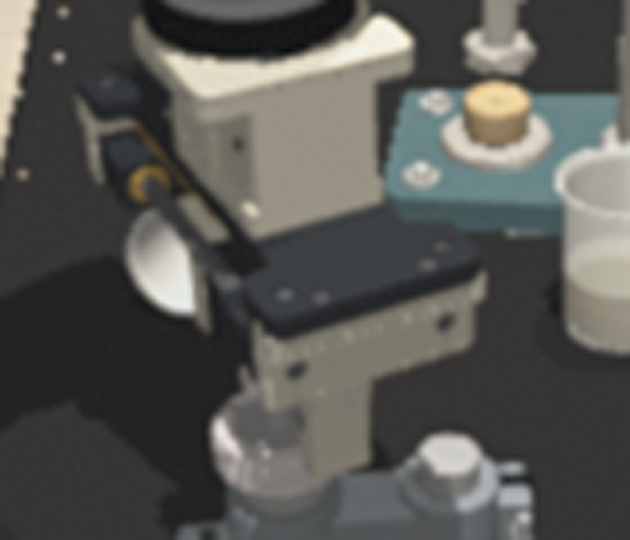

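```bash
python3 -m crank '[[[1,0,0,0,0],[1,0,0,0,0],[1,0,0,0,0],[1,0,0,0,0],[1,0,0,0,0],[1,0,0,0,0],[1,0,0,0,0],[1,0,0,0,0]]]'
python3 - <<'E'
from h import *
o=ctrl.get_obs();print(o['tool_pos'],o['opening'],o['force'],o['moment'])
im=ctrl.snapshot('wrist');cv2.imwrite('pics/w9.png',cv2.resize(im[170:350,200:440,::-1],None,fx=3,fy=3,interpolation=cv2.INTER_CUBIC))
im=ctrl.snapshot('side');
b=im[150:270,230:370,::-1]
cv2.imwrite('pics/s9.png',cv2.resize(b,None,fx=4.5,fy=4.5,interpolation=cv2.INTER_CUBIC))
E
```

```text
clock: 8.55
tool_pos: [0.4744, 0.1031, 0.1459]
orientation: [-90.0, 0.1, 112.5]
force: [4.7, -6.5, 0.4]
opening: 0.0252
[0.4744 0.1031 0.1459] 0.025187568321814142 [ 4.7039 -6.4672  0.4337] [-2.465  -1.4485  0.0543]
```

View pics/w9.png

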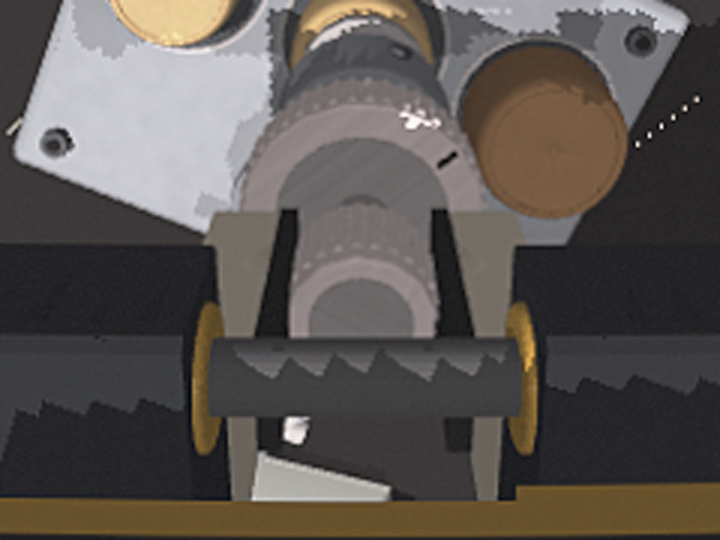

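View pics/s9.png

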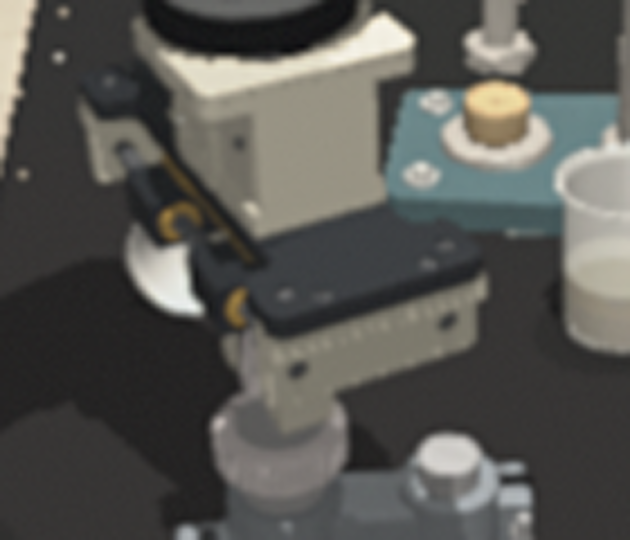

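```bash
python3 -m crank '[[[1,-1.5,0,0,0],[1,-1.5,0,0,0],[1,-1.5,-0.9,0,-0.15],[1,-1.5,-1.9,0,-0.3],[1,-1.5,-1.9,0,-0.3]]]'
python3 - <<'E'
from h import *
o=ctrl.get_obs();print(o['tool_pos'],o['orientation'],o['opening'],o['force'],o['moment'])
E
```

```text
clock: 9.28
tool_pos: [0.4741, 0.103, 0.1462]
orientation: [-89.9, -0.0, 129.7]
force: [5.1, -0.9, -12.5]
opening: 0.0252
[0.4741 0.103  0.1462] [-89.9314  -0.04   129.7367] 0.02523138993811936 [  5.1092  -0.9327 -12.5353] [-0.2935 -1.9079  0.0595]
```

```bash
python3 -m crank '[[[1,-0.6,1.5,-0.8,-0.1],[1,-0.6,1.7,-0.8,-0.25],[1,-0.6,1.7,-0.8,-0.35],[1,-0.6,1.7,-0.8,-0.35]]]'
python3 - <<'E'
from h import *
o=ctrl.get_obs();print(o['tool_pos'],o['orientation'],o['opening'],o['force'],o['moment'])
im=ctrl.snapshot('wrist');cv2.imwrite('pics/w10.png',cv2.resize(im[170:350,200:440,::-1],None,fx=3,fy=3,interpolation=cv2.INTER_CUBIC))
E
```

```text
clock: 9.78
tool_pos: [0.4744, 0.1031, 0.1458]
orientation: [-89.9, -0.1, 149.7]
force: [-6.4, 0.3, 4.7]
opening: 0.0252
[0.4744 0.1031 0.1458] [-89.9411  -0.0894 149.7176] 0.025238522007123083 [-6.4498  0.3335  4.6639] [0.3943 2.1732 0.0404]
```

View pics/w10.png

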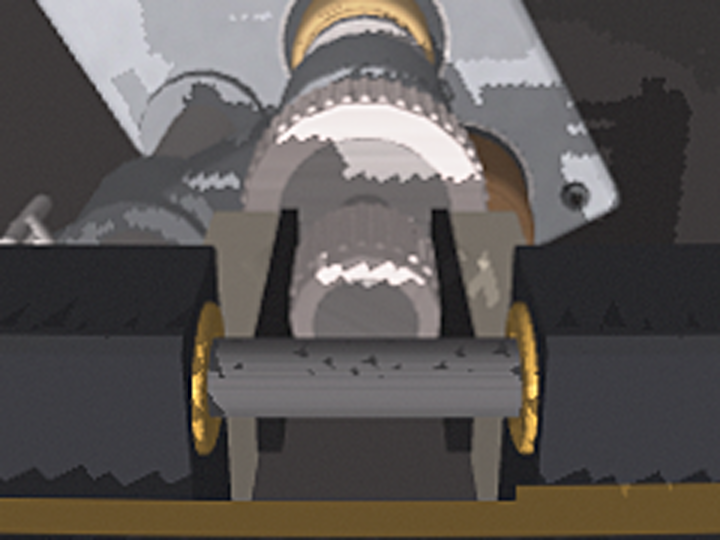

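```bash
python3 -m crank '[[[1,0.5,-0.4,0.3,-0.15],[1,0.5,-0.4,0.3,-0.28],[1,0.5,-0.4,0.3,-0.28]]]'
cat > o.py <<'E'
from h import *
o=ctrl.get_obs();print(o['clock'],o['tool_pos'],'yaw',o['orientation'][2],'open',o['opening'],o['force'],o['moment'],o['joint_pos'][5], 'axis Mz tau6',o['tau'][5])
E
python3 o.py
```

```text
clock: 10.2
tool_pos: [0.4741, 0.1031, 0.146]
orientation: [-90.0, -0.1, 165.6]
force: [-3.8, 0.9, 1.0]
opening: 0.025
10.2 [0.4741 0.1031 0.146 ] yaw 165.6364358057233 open 0.02502866209062465 [-3.8429  0.9068  0.9661] [0.4407 1.493  0.0166] -49.84929083445194 axis Mz tau6 1.0551376640796661
```

```bash
python3 -m crank '[[[1,0.3,0,0.1,-0.06],[1,0.3,0,0.1,-0.06]]]'; python3 o.py
python3 -m crank '[[[1,0,0,0,-0.05],[1,0,0,0,-0.05]]]'; python3 o.py
```

```text
clock: 10.45
tool_pos: [0.4741, 0.1031, 0.146]
orientation: [-90.0, -0.1, 169.0]
force: [-2.1, 2.2, -0.6]
opening: 0.0251
10.45 [0.4741 0.1031 0.146 ] yaw 168.97935642715626 open 0.025124822783061197 [-2.1376  2.2036 -0.6053] [0.5479 1.3482 0.1048] -46.52911275715639 axis Mz tau6 0.4044519457966089
clock: 10.7
tool_pos: [0.474, 0.1031, 0.146]
orientation: [-90.0, -0.1, 171.9]
force: [-3.4, 1.4, -1.6]
opening: 0.0253
10.7 [0.474  0.1031 0.146 ] yaw 171.85625040019733 open 0.025344754644149484 [-3.4041  1.3914 -1.5662] [0.6952 1.6819 0.0681] -43.646190983074376 axis Mz tau6 0.32677466981112957
```

```bash
python3 -m crank '[[[1,0.2,0,0.1,-0.05],[1,0.2,0,0.1,-0.05]]]'; python3 o.py
python3 -m crank '[[[1,0,0,0,-0.04],[1,0,0,0,-0.04]]]'; python3 o.py
```

```text
clock: 10.95
tool_pos: [0.474, 0.1031, 0.146]
orientation: [-90.0, -0.0, 174.7]
force: [-3.5, 2.7, -3.2]
opening: 0.0253
10.95 [0.474  0.1031 0.146 ] yaw 174.74252581575308 open 0.025280159467667453 [-3.4681  2.6957 -3.202 ] [0.7832 1.4512 0.0535] -40.77007166538759 axis Mz tau6 0.3281247988343239
clock: 11.2
tool_pos: [0.474, 0.103, 0.146]
orientation: [-90.0, -0.0, 177.0]
force: [-4.0, 3.0, -2.7]
opening: 0.0252
11.2 [0.474 0.103 0.146] yaw 177.04831237485735 open 0.02517248175165809 [-4.01    3.0098 -2.6761] [0.9326 1.6585 0.0238] -38.4637325945685 axis Mz tau6 0.2495778165757656
```

```bash
for i in 1; do python3 -m crank '[[[1,0.3,0,-0.2,-0.04],[1,0.3,0,-0.2,-0.04]]]'; python3 o.py; done
python3 -m crank '[[[1,0,0,0,-0.04],[1,0,0,0,-0.04]]]'; python3 o.py
```

```text
clock: 11.45
tool_pos: [0.4739, 0.103, 0.146]
orientation: [-90.0, -0.0, 179.4]
force: [-2.3, 1.3, -5.4]
opening: 0.0255
11.45 [0.4739 0.103  0.146 ] yaw 179.35775600670036 open 0.025494419604698226 [-2.28    1.3142 -5.4087] [0.5052 1.1098 0.042 ] -36.20181046837039 axis Mz tau6 0.24501685984432697
clock: 11.7
tool_pos: [0.4738, 0.1031, 0.146]
orientation: [-90.0, -0.0, -178.4]
force: [-2.5, 1.6, -5.9]
opening: 0.0253
11.7 [0.4738 0.1031 0.146 ] yaw -178.35245264867925 open 0.02526404006032458 [-2.5058  1.5678 -5.9343] [ 0.4654  1.1626 -0.0439] -33.90618331912265 axis Mz tau6 0.34361145459115505
```

```bash
python3 -m crank '[[[1,0,0.3,0,-0.04],[1,0,0.3,0,-0.04]]]'; python3 o.py
python3 -m crank '[[[1,0,0,0,-0.04],[1,0,0,0,-0.04]]]'; python3 o.py
```

```text
clock: 11.95
tool_pos: [0.4739, 0.1031, 0.1461]
orientation: [-90.0, -0.0, -176.1]
force: [-3.7, 1.4, -2.4]
opening: 0.0254
11.95 [0.4739 0.1031 0.1461] yaw -176.06172223804506 open 0.025396100056274608 [-3.6522  1.3926 -2.4026] [ 0.4181  1.8081 -0.2831] -31.61901304603142 axis Mz tau6 0.5582903511822224
clock: 12.2
tool_pos: [0.4739, 0.1031, 0.1463]
orientation: [-90.0, -0.0, -173.8]
force: [-4.5, 0.8, 0.8]
opening: 0.0253
12.2 [0.4739 0.1031 0.1463] yaw -173.7542554218174 open 0.025265334768932047 [-4.4564  0.8116  0.8071] [ 0.3897  2.172  -0.2409] -29.31786619076561 axis Mz tau6 0.5122801847755909
```

```bash
python3 -m crank '[[[-1,0,0,0,0],[-1,0,0,0,0],[-1,0,0,0,0],[-1,0,0,0,0],[-1,0,-30,0,0],[-1,0,-60,0,0],[-1,0,-60,0,0],[-1,0,-60,0,0]]]'
python3 - <<'E'
from h import *
import runpy; runpy.run_path('o.py')
im=ctrl.snapshot('wrist');cv2.imwrite('pics/w11.png',cv2.resize(im[110:290,210:430,::-1],None,fx=3.5,fy=3.3,interpolation=cv2.INTER_CUBIC))
o=ctrl.get_obs();c=cam('wrist',o);print(proj(c,[[.474,.103,z] for z in (.205,.163)]))
im=ctrl.snapshot('side');
b=im[180:330,230:370,::-1]
cv2.imwrite('pics/s11.png',cv2.resize(b,None,fx=4,fy=4,interpolation=cv2.INTER_CUBIC))
im=ctrl.snapshot('top');
b=im[170:290,310:440,::-1]
cv2.imwrite('pics/t11.png',cv2.resize(b,None,fx=4,fy=4,interpolation=cv2.INTER_CUBIC))
E
```

```text
clock: 13.2
tool_pos: [0.4739, 0.1032, 0.2057]
orientation: [-90.0, -0.0, -173.7]
force: [-0.1, -0.4, -0.0]
opening: 0.0872
13.2 [0.4739 0.1032 0.2057] yaw -173.65290159859543 open 0.0871667786847107 [-0.1139 -0.4328 -0.0206] [0.0382 0.0982 0.0229] -29.210285276672174 axis Mz tau6 -0.00039364947951980866
[[321.2279 230.7828]
 [321.1923 210.3218]]
```

View pics/w11.png

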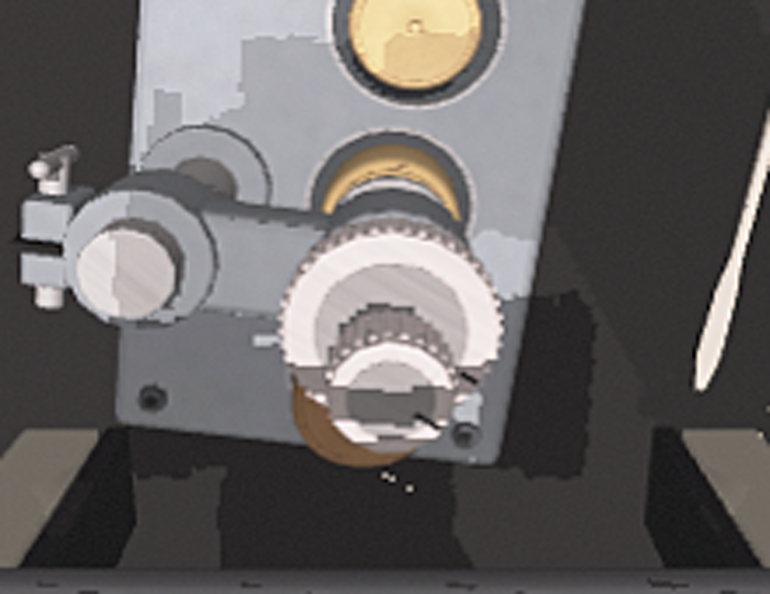

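View pics/s11.png

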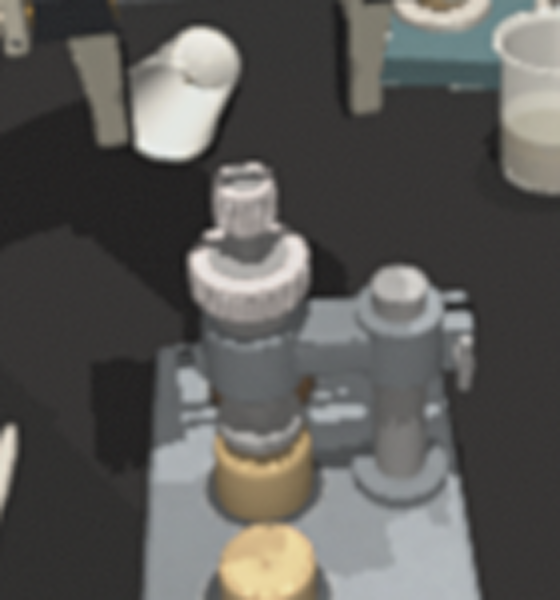

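Run:
```python
from h import *
def camat(pos,ori): return cam('wrist',dict(tool_pos=np.array(pos),orientation=np.array(ori)))
def az(c,uv,ctr,z):
    p=onz(c,uv,z)-onz(c,ctr,z); return np.degrees(np.arctan2(p[1],p[0])),np.hypot(*p[:2])
def ze(c,P,z): return proj(c,[*P,z])[0]
c0=camat([.4739,.1036,.241],[-90.05,0,112.47]); c1=camat([.4739,.1032,.2057],[-90,0,-173.65])
def f0(p): return (p[0]/4+230,p[1]/3.7+110)
def f1(p): return (p[0]/3.5+210,p[1]/3.3+110)
A=(.474,.1032)
for nm,c,f,k,col,kc in (('before',c0,f0,(397,403),(438,277),(362,380)),('after',c1,f1,(426,419),(467,377),(391,395))):
    print(nm,'knob',az(c,f(k),f(kc),.205),'using A',az(c,f(k),ze(c,A,.205),.205),'collar A',az(c,f(col),ze(c,A,.163),.163), ze(c,A,.205),f(kc))
```

```text
before knob (np.float64(75.39469911540851), np.float64(0.008889900413601477)) using A (np.float64(74.24584140793367), np.float64(0.008359501447005556)) collar A (np.float64(148.20493677424682), np.float64(0.020900631909765245)) [321.1528 212.9215] (320.5, 212.7027027027027)
after knob (np.float64(148.11070417935866), np.float64(0.008897498471987312)) using A (np.float64(152.22006289620512), np.float64(0.008563755061615757)) collar A (np.float64(152.18038756407074), np.float64(0.02224548581712771)) [321.568  230.6302] (321.7142857142857, 229.6969696969697)
```

View pics/t11.png

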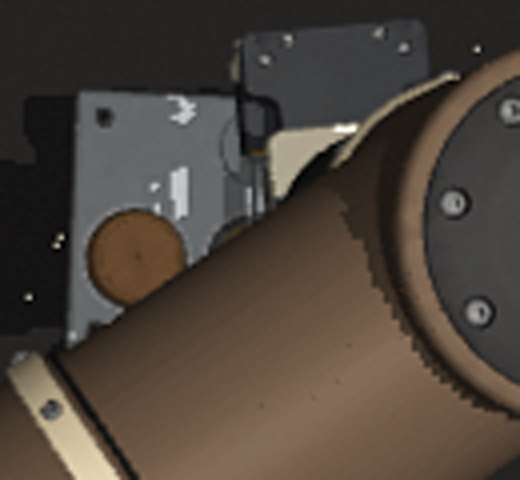

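Run:
```python
from h import *
# s7 pose: tcp (.4747,.1049,.1691) yaw 112.4
M=R.from_euler('xyz',[-90,0,112.4],degrees=True).as_matrix(); T=np.array([.4747,.1049,.1691])
for y in (0,-.034,-.05,-.066,-.075,-.09,-.1,-.11):
    P=T+np.array([[-.0965,y,.039],[-.0965,y,-.039],[-.05,y,.0095],[-.065,y,0]])@M.T
    print(y,((proj(cam('side'),P)-[230,150])*4.5).round().tolist())
```

```text
0 [[290.0, 592.0], [484.0, 519.0], [310.0, 487.0], [350.0, 502.0]]
-0.034 [[285.0, 518.0], [485.0, 446.0], [306.0, 416.0], [347.0, 431.0]]
-0.05 [[282.0, 482.0], [485.0, 411.0], [304.0, 381.0], [346.0, 396.0]]
-0.066 [[279.0, 445.0], [485.0, 375.0], [301.0, 345.0], [344.0, 360.0]]
-0.075 [[278.0, 423.0], [485.0, 354.0], [300.0, 325.0], [343.0, 339.0]]
-0.09 [[275.0, 387.0], [486.0, 318.0], [298.0, 290.0], [341.0, 304.0]]
-0.1 [[274.0, 362.0], [486.0, 294.0], [297.0, 266.0], [340.0, 280.0]]
-0.11 [[272.0, 336.0], [486.0, 269.0], [295.0, 241.0], [339.0, 255.0]]
```

```bash
python3 -m crank '[[[-1,0,0,0,-0.18],[-1,0,0,0,-0.36],[-1,0,0,0,-0.54],[-1,0,0,0,-0.72],[-1,0,0,0,-0.9],[-1,0,0,0,-1.08],[-1,0,0,0,-1.26],[-1,0,0,0,-1.44],[-1,0,0,0,-1.62],[-1,0,0,0,-1.8],[-1,0,0,0,-1.9],[-1,0,0,0,-1.9]]]'; python3 o.py
```

```text
clock: 14.85
tool_pos: [0.4739, 0.103, 0.2055]
orientation: [-90.1, -0.0, -64.8]
force: [-0.3, 0.2, -0.1]
opening: 0.0873
14.85 [0.4739 0.103  0.2055] yaw -64.82545478706008 open 0.0873457745392819 [-0.3449  0.182  -0.0559] [-0.1476  0.1121 -0.0189] 79.61317658817896 axis Mz tau6 0.888780802488327
```

```bash
python3 -m crank '[[[-1,0,40,0,0],[-1,0,75,0,0],[-1,0,88,0,0],[-1,0,88,0,0],[-1,0,88,0,0]]]'
python3 - <<'E'
from h import *
import runpy; runpy.run_path('o.py')
im=ctrl.snapshot('wrist');cv2.imwrite('pics/w12.png',cv2.resize(im[170:350,200:440,::-1],None,fx=3,fy=3,interpolation=cv2.INTER_CUBIC))
im=ctrl.snapshot('side');
b=im[150:290,230:370,::-1]
cv2.imwrite('pics/s12.png',cv2.resize(b,None,fx=4.2,fy=4.2,interpolation=cv2.INTER_CUBIC))
E
```

```text
clock: 15.48
tool_pos: [0.475, 0.1037, 0.1193]
orientation: [-89.9, -0.0, -64.8]
force: [-0.5, -0.5, 0.1]
opening: 0.0875
15.475 [0.475  0.1037 0.1193] yaw -64.78874481587692 open 0.08753133257569394 [-0.545  -0.5197  0.1101] [-0.1134  0.1094  0.0439] 79.62748685358122 axis Mz tau6 -0.014702453627251089
```

View pics/w12.png

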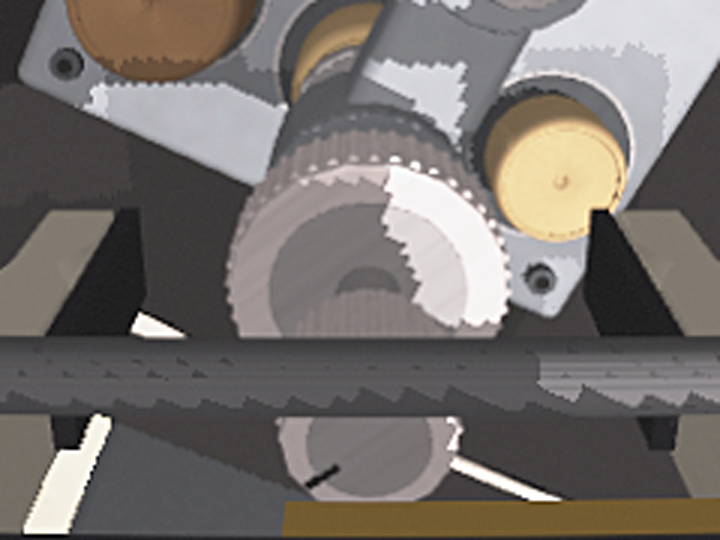

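View pics/s12.png

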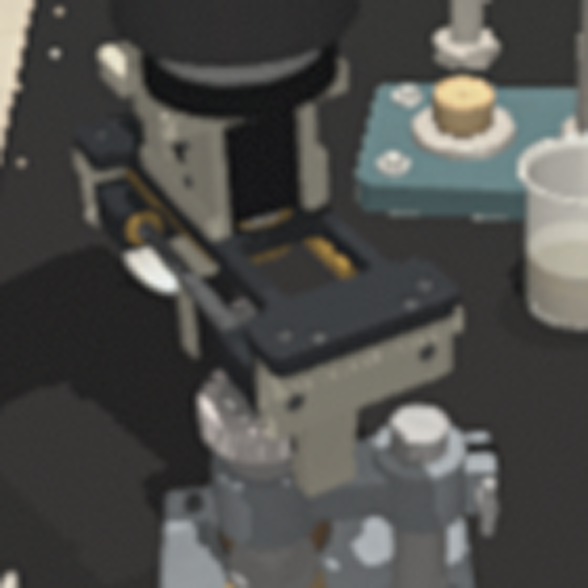

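```bash
python3 -m crank '[[[1,1,0,0,0],[1,1,0,0,0],[1,1,0,0,0],[1,1,0,0,0],[1,1,0,0,0],[1,1,0,0,0],[1,1,0,0,0]]]'; python3 o.py
```

```text
clock: 16.45
tool_pos: [0.4744, 0.1025, 0.1181]
orientation: [-90.0, 0.0, -64.8]
force: [-1.9, 3.1, 1.6]
opening: 0.0511
16.45 [0.4744 0.1025 0.1181] yaw -64.77518353915498 open 0.051117474136391935 [-1.9081  3.1264  1.5676] [ 1.0154  1.0897 -0.0063] 79.78480117052061 axis Mz tau6 -0.0017885692432173528
```

```bash
python3 -m crank '[[[1,-0.3,0,0,0],[1,-0.3,0,0,0.1],[1,-0.3,0,0,0.1]]]' >/dev/null; python3 o.py
python3 -m crank '[[[1,0,0,0,0.1],[1,0,0,0,0.1]]]'>/dev/null; python3 o.py
python3 -m crank '[[[1,0,0,0,0.1],[1,0,0,0,0.1]]]'>/dev/null; python3 o.py
```

```text
16.825 [0.4744 0.1025 0.1181] yaw -70.49519116122468 open 0.05111425510224174 [-1.1564  1.1368  1.2198] [ 0.376   0.646  -0.3536] 74.03052307425723 axis Mz tau6 -0.3716497030109167
17.075 [0.4745 0.1025 0.1181] yaw -76.12655952211298 open 0.051190565958426526 [-1.0784  1.2167  1.203 ] [ 0.248   0.5177 -0.3841] 68.40205139705827 axis Mz tau6 -0.3596573509275913
17.325 [0.4745 0.1024 0.1181] yaw -81.79942261002434 open 0.051009155034917465 [-1.095   1.2638  1.8946] [-0.0041  0.3979 -0.3967] 62.730839313304266 axis Mz tau6 -0.352864321321249
```

```bash
python3 -m crank '[[[1,0,0,0,0.1],[1,0,0,0,0.1]]]'>/dev/null; python3 o.py
python3 -m crank '[[[1,0,0,0,0.1],[1,0,0,0,0.1]]]'>/dev/null; python3 o.py
python3 -m crank '[[[1,0,0,0,0.1],[1,0,0,0,0.1]]]'>/dev/null; python3 o.py
```

```text
17.575 [0.4744 0.1024 0.1181] yaw -87.4983098723945 open 0.051107308703667025 [-0.1509 -1.2949  1.8513] [-0.1669  0.2377 -0.3331] 57.03113241094618 axis Mz tau6 -0.34979076124727726
17.825 [0.4744 0.1023 0.118 ] yaw -93.21351264883437 open 0.0510107863621316 [-0.5807 -1.2527  0.5081] [-0.4762  0.181  -0.2968] 51.317474093461655 axis Mz tau6 -0.348403612151742
18.075 [0.4744 0.1023 0.1181] yaw -98.9324513444755 open 0.05135477932610977 [-0.7235 -1.116   1.3672] [-0.7998 -0.0124 -0.3721] 45.59673209076205 axis Mz tau6 -0.3479590639472008
```

```bash
python3 -m crank '[[[1,0,0,0,0.1],[1,0,0,0,0.1]]]'>/dev/null; python3 o.py
python3 -m crank '[[[1,0,0,0,0.1],[1,0,0,0,0.1]]]'>/dev/null; python3 o.py
python3 - <<'E'
from h import *
im=ctrl.snapshot('side');
b=im[220:340,230:370,::-1]
cv2.imwrite('pics/s13.png',cv2.resize(b,None,fx=5,fy=5,interpolation=cv2.INTER_CUBIC))
E
```

```text
18.325 [0.4744 0.1023 0.1181] yaw -104.65859654358336 open 0.051145185755527796 [ 0.5919 -3.2771  0.753 ] [-1.1299 -0.1328 -0.3524] 39.87183438241223 axis Mz tau6 -0.3479504305869341
18.575 [0.4744 0.1023 0.1181] yaw -110.3850928599864 open 0.05158513541130968 [ 1.4385 -4.5179  1.8608] [-1.4705 -0.1164 -0.3475] 34.146215589660166 axis Mz tau6 -0.3479565493762493
```

View pics/s13.png

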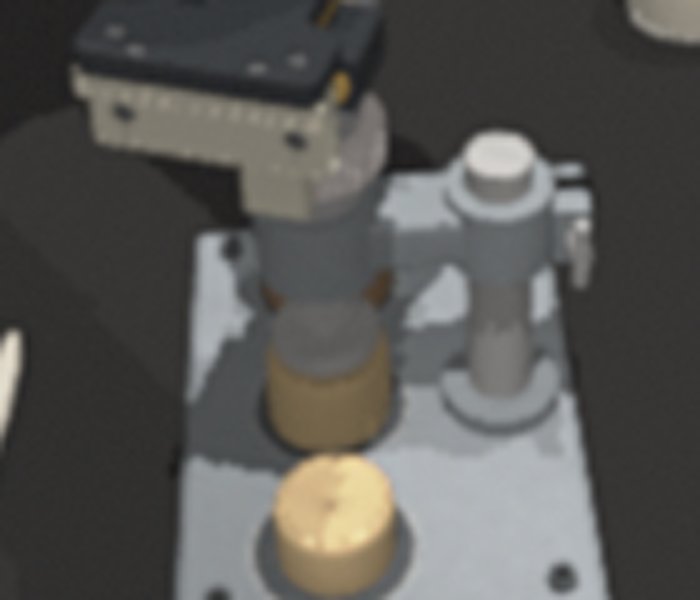

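```bash
python3 -m crank '[[[1,0.3,0,0,0.1],[1,0.3,0,0,0.1]]]'>/dev/null; python3 o.py
python3 -m crank '[[[1,0,0,0,0.1],[1,0,0,0,0.1]]]'>/dev/null; python3 o.py
```

```text
18.875 [0.4744 0.1022 0.1181] yaw -116.14932665142074 open 0.05082106700173523 [ 1.1333 -3.226   1.4358] [-1.3162 -0.2476 -0.3667] 28.402536653995735 axis Mz tau6 -0.34669348038733006
19.125 [0.4743 0.1021 0.1181] yaw -121.86273825080693 open 0.05109599857196327 [ 1.667  -3.2925  0.2359] [-1.5049 -0.2765 -0.3799] 22.689620421946476 axis Mz tau6 -0.34928278997540474
```

```bash
python3 -m crank '[[[1,0.2,0,0,0.1],[1,0.2,0,0,0.1]]]'>/dev/null; python3 o.py
python3 -m crank '[[[1,0,0,0,0.1],[1,0,0,0,0.1]]]'>/dev/null; python3 o.py
```

```text
19.375 [0.4743 0.1021 0.1181] yaw -127.58165689217863 open 0.051342665054928335 [ 0.9068 -4.0237  0.4048] [-1.3301 -0.4016 -0.3991] 16.97845335862107 axis Mz tau6 -0.3462644387036562
19.625 [0.4743 0.1021 0.1181] yaw -133.30466765902497 open 0.05191734469304784 [ 2.342  -3.7988  0.5255] [-1.3814 -0.4615 -0.3683] 11.256029205793617 axis Mz tau6 -0.3667150530964136
```

```bash
python3 -m crank '[[[1,0,0,0,0.05],[1,0,0,0,0.05]]]'>/dev/null; python3 o.py
python3 -m crank '[[[1,0,0,0,0.05],[1,0,0,0,0.05]]]'>/dev/null; python3 o.py
```

```text
19.875 [0.4743 0.1021 0.1181] yaw -136.15641688078173 open 0.05123376286841967 [ 1.2466 -3.526   0.8845] [-1.5085 -0.3334  0.0533] 8.398350988394887 axis Mz tau6 -0.40264271199703217
20.125 [0.4742 0.102  0.1182] yaw -139.0730395580512 open 0.051457974068003856 [ 0.5956 -3.5089  2.7721] [-1.5211 -0.2144  0.0896] 5.484113168973859 axis Mz tau6 -0.4480523709207773
```

```bash
python3 -m crank '[[[1,0.2,0,0,0.06],[1,0.2,0,0,0.06]]]'>/dev/null; python3 o.py
python3 -m crank '[[[1,0,0,0,0.06],[1,0,0,0,0.06]]]'>/dev/null; python3 o.py
python3 -m crank '[[[1,0,0,0,0.06],[1,0,0,0,0.06]]]'>/dev/null; python3 o.py
```

```text
20.375 [0.4742 0.102  0.1182] yaw -142.54285409420572 open 0.051265296853695665 [ 1.5702 -3.9214  1.8489] [-1.4499 -0.3847  0.0101] 2.0140861770990455 axis Mz tau6 -0.44805035926401615
20.625 [0.4742 0.102  0.1182] yaw -145.98623148600205 open 0.051066495311562245 [ 1.2032 -3.6481  3.2733] [-1.5471 -0.4113 -0.0013] -1.4291690424852674 axis Mz tau6 -0.45778339728713036
20.875 [0.4741 0.102  0.1182] yaw -149.4268672290117 open 0.05105553161932078 [ 1.1671 -4.9257  3.4708] [-1.4735 -0.2973  0.0507] -4.870974041516897 axis Mz tau6 -0.4712238349020481
```

Run:
```python
from h import *
im=ctrl.snapshot('wrist');cv2.imwrite('pics/w14.png',cv2.resize(im[170:350,200:440,::-1],None,fx=3,fy=3,interpolation=cv2.INTER_CUBIC))
im=ctrl.snapshot('side');
b=im[200:340,230:370,::-1]
cv2.imwrite('pics/s14.png',cv2.resize(b,None,fx=4.2,fy=4.2,interpolation=cv2.INTER_CUBIC))
```

```text
(no output)
```

View pics/w14.png

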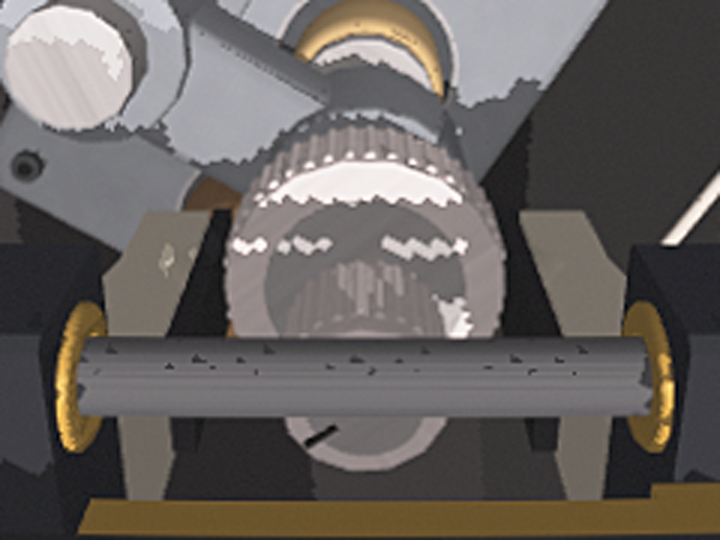

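View pics/s14.png

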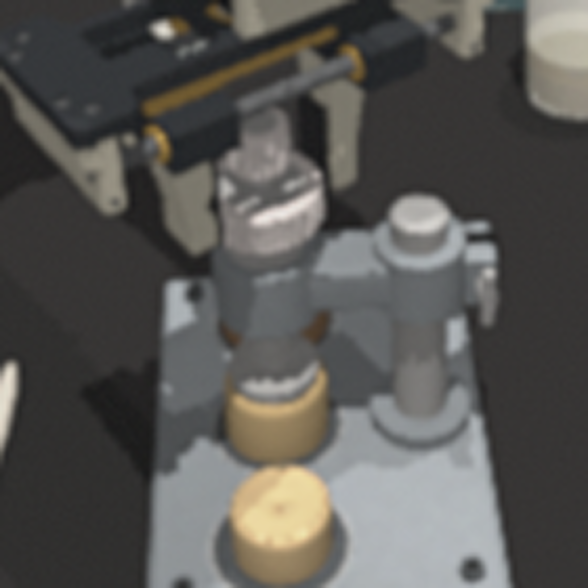

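Run:
```python
from h import *
def camat(pos,yaw): return cam('wrist',dict(tool_pos=np.array(pos),orientation=np.array([-90,0,yaw])))
f=lambda p:(p[0]/3+200,p[1]/3+170)
for pos,yaw,a,b,z in (((.475,.1037,.1193),-64.8,(305,488),(341,467),.205),((.4741,.102,.1182),-149.43,(303,446),(337,428),.1962)):
    c=camat(pos,yaw)
    P,Q=onz(c,f(a),z),onz(c,f(b),z); d=P-Q
    g=np.degrees(np.arctan2(d[1],d[0])); A=np.array([.4743,.1025]); r=(P+Q)[:2]/2-A
    print('line az',g,'rel tool',g-yaw,'len',np.hypot(*d[:2]),'center az',np.degrees(np.arctan2(r[1],r[0]))-yaw,np.hypot(*r))
```

```text
line az 151.06955920302832 rel tool 215.8695592030283 len 0.006437696380565361 center az 223.8943234651956 0.01009303659414819
line az 63.30703561207018 rel tool 212.7370356120702 len 0.006167661809010227 center az 225.61948657075877 0.009756964691960473
```

```bash
python3 -m crank '[[[1,0,0,0,0.09],[1,0,0,0,0.09]]]'>/dev/null; python3 o.py
python3 -m crank '[[[1,0,0,0,0.085],[1,0,0,0,0.085],[1,0,0,0,0.085]]]'>/dev/null; python3 o.py
```

```text
21.225 [0.4741 0.102  0.1182] yaw -154.63417973873933 open 0.05118226409590022 [ 1.0899 -3.7273  4.8888] [-1.5652 -0.2205 -0.1537] -10.07504563046399 axis Mz tau6 -0.48269497230648994
21.6 [0.4741 0.102  0.1182] yaw -159.41443551447514 open 0.05103875661141279 [-0.3177 -5.0572  5.8611] [-1.5939  0.0068 -0.1918] -14.845356438447682 axis Mz tau6 0.13201915193349123
```

```bash
python3 - <<'E'
from h import *
im=ctrl.snapshot('wrist');cv2.imwrite('pics/w15.png',cv2.resize(im[170:350,200:440,::-1],None,fx=3,fy=3,interpolation=cv2.INTER_CUBIC))
E
python3 -m crank '[[[-1,0,0,0,0],[-1,0,0,0,0],[-1,0,0,0,0],[-1,0,0,0,0],[-1,0,0,0,0]]]'; python3 o.py
```

```text
clock: 22.28
tool_pos: [0.4741, 0.1021, 0.118]
orientation: [-90.0, 0.0, -159.6]
force: [-0.3, -0.3, 0.6]
opening: 0.0873
22.275 [0.4741 0.1021 0.118 ] yaw -159.59037192441323 open 0.08731048173087962 [-0.3182 -0.3014  0.6397] [-0.0012  0.0519  0.0346] -15.034561610871044 axis Mz tau6 0.005402681417763233
```

View pics/w15.png

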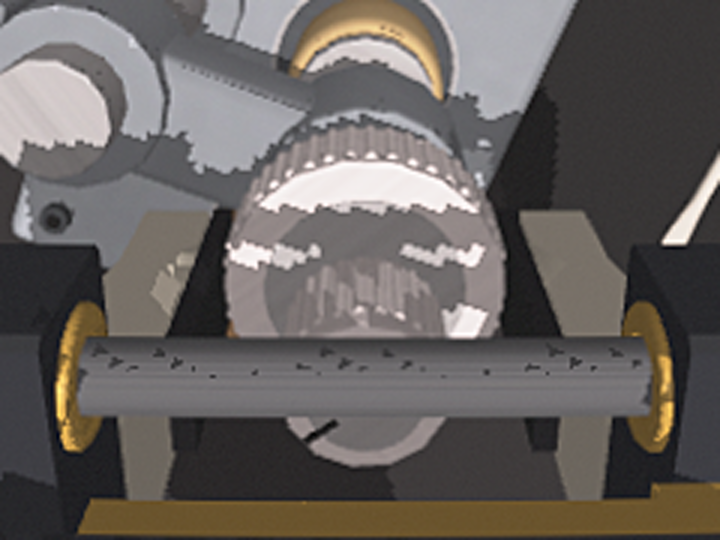

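```bash
python3 -m crank '[[[-1,0,-40,0,0],[-1,0,-90,0,0],[-1,0,-123,0,0],[-1,0,-123,0,0],[-1,0,-123,0,0]]]'
python3 - <<'E'
from h import *
import runpy; runpy.run_path('o.py')
o=ctrl.get_obs();np.save('/tmp/p.npy',np.r_[o['tool_pos'],o['orientation']])
im=ctrl.snapshot('wrist');cv2.imwrite('pics/w16.png',cv2.resize(im[110:260,240:400,::-1],None,fx=5,fy=4,interpolation=cv2.INTER_CUBIC))
im=ctrl.snapshot('side');
cv2.imwrite('pics/s16.png',cv2.resize(im[160:360,200:430,::-1],None,fx=3.4,fy=3,interpolation=cv2.INTER_CUBIC))
E
```

```text
clock: 22.9
tool_pos: [0.4736, 0.1019, 0.2404]
orientation: [-90.0, -0.0, -159.6]
force: [-0.0, -0.7, -1.0]
opening: 0.0875
22.9 [0.4736 0.1019 0.2404] yaw -159.60972778976117 open 0.08747073162343265 [-0.0472 -0.6644 -0.9825] [ 0.0373  0.0903 -0.018 ] -15.041704964280484 axis Mz tau6 0.0024920703435782343
```

View pics/w16.png

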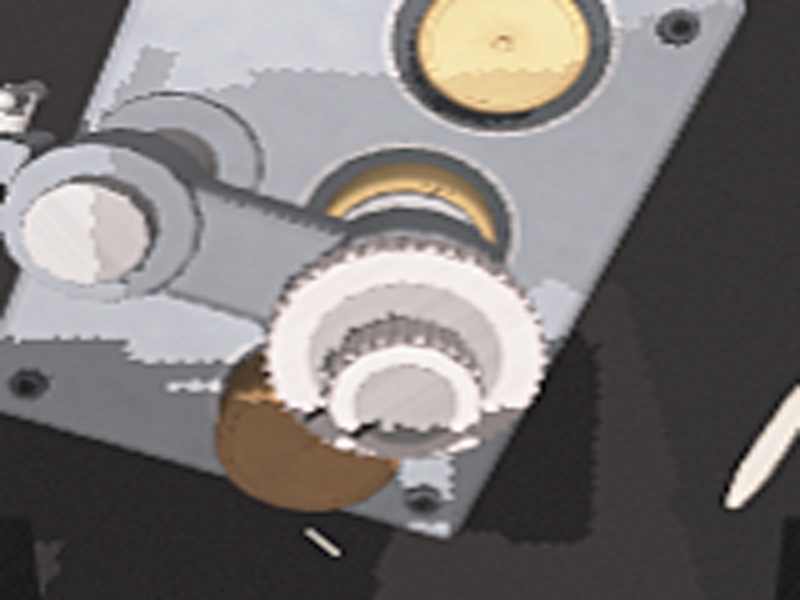

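View pics/s16.png

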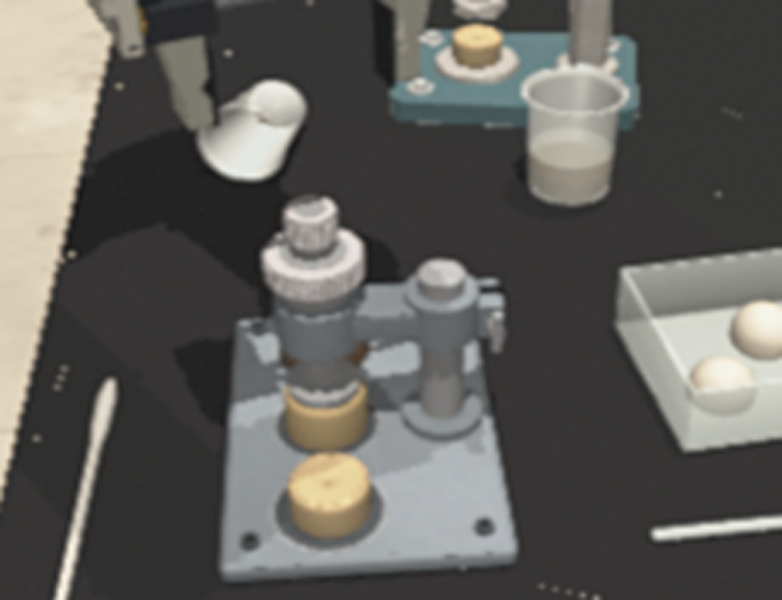

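Run:
```python
from h import *
p=np.load('/tmp/p.npy');c=cam('wrist',dict(tool_pos=p[:3],orientation=p[3:]))
f=lambda q:(q[0]/5+240,q[1]/4+110)
for nm,q,z,ctr in(('knob',(366,431),.195,(405,394)),('collar',(316,415),.163,(408,350))):
    P=onz(c,f(q),z)
    for C in (np.array([.4743,.1025]),onz(c,f(ctr),z)[:2]):
        d=P[:2]-C;print(nm,C,np.degrees(np.arctan2(d[1],d[0])),np.hypot(*d))
```

```text
knob [0.4743 0.1025] 69.14125489061364 0.009697127424561408
knob [0.4745 0.1015] 71.91836913280227 0.010563557841391708
collar [0.4743 0.1025] 63.24310597469329 0.022915935134226254
collar [0.4738 0.1016] 63.201696320826535 0.02389778423387983
```

```bash
python3 -m crank '[[[-1,0,0,0,0],[-1,0,0,0,0]]]'
python3 - <<'E'
from h import *
o=ctrl.get_obs();np.save('/tmp/p.npy',np.r_[o['tool_pos'],o['orientation']]);print(o['tool_pos'],o['orientation'])
im=ctrl.snapshot('wrist');cv2.imwrite('pics/w17raw.png',im[:,:,::-1]);cv2.imwrite('pics/w17.png',cv2.resize(im[160:230,285:360,::-1],None,fx=8,fy=8,interpolation=cv2.INTER_NEAREST))
E
```

```text
clock: 23.25
tool_pos: [0.4739, 0.1019, 0.2405]
orientation: [-90.0, -0.1, -159.6]
force: [0.2, -0.7, -0.4]
opening: 0.0875
[0.4739 0.1019 0.2405] [ -89.9836   -0.0608 -159.602 ]
```

View pics/w17.png

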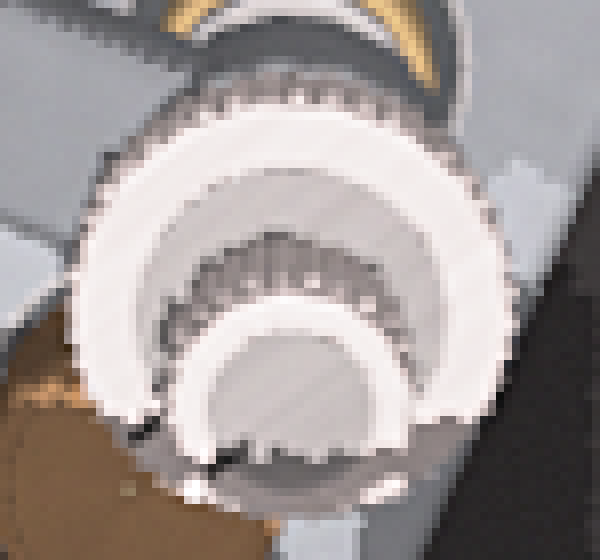

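```bash
cat > ov.py <<'E'
from h import *
def overlay(img,c,A,zc,zk,ac,ak):
    # img upscaled crop handled by caller
    out=[]
    t=np.linspace(0,2*np.pi,200)
    for r,z in((.026,zc),(.013,zk)):
        out.append(proj(c,np.c_[A[0]+r*np.cos(t),A[1]+r*np.sin(t),np.full(200,z)]))
    for a,r0,r1,z in((ac,.020,.026,zc),(ak,.0065,.0125,zk)):
        a=np.radians(a);out.append(proj(c,[[A[0]+r*np.cos(a),A[1]+r*np.sin(a),z] for r in (r0,r1)]))
    return out
E
python3 - <<'E'
from ov import *
def camat(pos,ori): return cam('wrist',dict(tool_pos=np.array(pos),orientation=np.array(ori)))
I=cv2.imread('pics/w11.png'); S=np.array([3.5,3.3]);O=np.array([210,110])
small=cv2.resize(I,(220,180),interpolation=cv2.INTER_AREA)
J=cv2.imread('pics/w17raw.png')
p=np.load('/tmp/p.npy')
def go(im,off,c,A,zk,ac,ak,x0,y0,w,h,name):
    f=8
    crop=cv2.resize(im[y0-off[1]:y0-off[1]+h,x0-off[0]:x0-off[0]+w],None,fx=f,fy=f,interpolation=cv2.INTER_CUBIC)
    for k,l in enumerate(overlay(None,c,A,.163,zk,ac,ak)):
        q=((l-[x0,y0]+.5)*f).round().astype(int)
        cv2.polylines(crop,[q],k<2,(0,0,255) if k%2==0 else (255,0,0),1)
    cv2.imwrite(name,crop)
go(small,(210,110),camat([.4739,.1032,.2057],[-90,0,-173.65]),(.474,.1032),.205,151,151,280,170,75,75,'pics/o11.png')
go(J,(0,0),camat(p[:3],p[3:]),(.474,.1032),.195,61,61,285,160,75,75,'pics/o17.png')
E
```

```text
(no output)
```

View pics/o11.png

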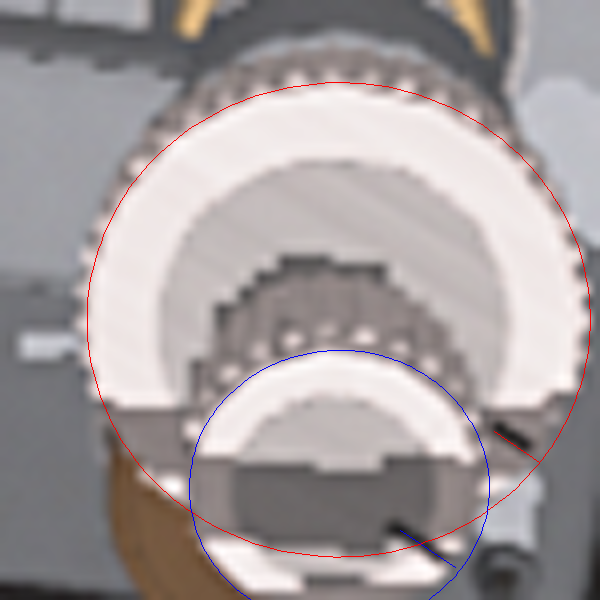

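View pics/o17.png

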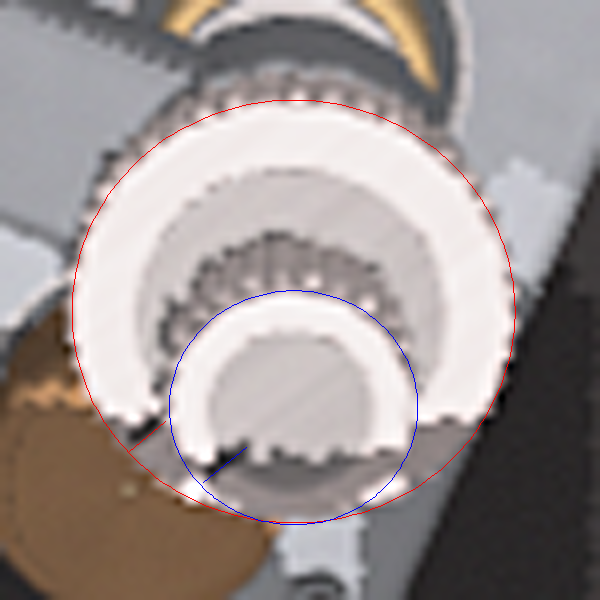

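Run:
```python
from plant import ctrl
print(ctrl.close_job())
```

```text
the job is handed in; nothing more can be done
None
```

The job is done and handed in: the pin is wound up to its stop, and the collar is turned to clamp the middle cake about 27° past first touch. It took about 23 s, the gripper ended open above the cell, and nothing else on the bench was touched.

**Inner knob:** I turned it anticlockwise until the torque rose at the stop, about 1.25 rad. The index marks on knob and collar, 74° apart at the start, then lined up. They were still aligned to 1–2° after the collar had been turned. The collar was dragged by about 4–5° (about 0.08 rad) at the stop, under the 0.16 rad allowed.

**Collar:** I turned it clockwise 94.7° by the gripper. Joint-6 torque held at 0.348 N m, then began to rise at a yaw of about -132°. I stopped at -159.5°, about 27.5° (0.48 rad) past that point; allowing for uncertainty in the touch angle, it is 26–31°. The collar's mark had turned about 94°, so the grip did not slip.

**Checks that disagreed:**
- **Finger length:** the fingers really end about 32 mm short of the stated TCP. My first grasp closed above the knob without touching it. I corrected for this from the pictures, and every later grasp was good.
- **Torque readings:** the torque after touch grew less than stated, a step of about 0.10 N m and then about 0.13–0.2 N m per rad. The wrist's vertical moment changed sign without a matching torque change. I relied on the joint torque for the touch and the stop, and on the yaw and marks for the angles.
- **First mark estimate:** a rough first reading of the marks suggested about 5° of slip. The more careful overlay of the marks did not confirm it.

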